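# Find the rattling case and hold it out

## Robot

A 6-joint arm with a two-finger parallel gripper is mounted at the origin on the work surface. World frame = base frame: x ahead of the robot, y to its left, z up, the work surface at z = 0. Lengths are in m, angles in degrees, forces in N, time in s.
With the tool pointing down it reaches from about 0.275 to 0.75 m from the base axis. Payload 10.2 kg.
Tool frame: the origin (TCP) lies at the very end of the fingers, on their centre line; the grasp point (between the pads) lies env.grasp_offset behind it (env.grasp_offset is the distance from the TCP to the grasp point, in m); z points along the fingers, y is the line along which they close (so a half turn about z gives the same grasp; the last joint's range is limited). The gripper opens to 88 mm and grips with 3 to 60 N. Pads are 18 mm wide; open, the fingers measure 123 mm over their backs; the gripper's body (75 mm by 187 mm) begins 45 mm behind the grasp point.
Start: joints at [-86.138, 17.928, 85.812, -0, 76.261, -12.8], TCP at [0.151, -0.503, 0.211] pointing down, gripper open.
Joint ranges: [-168.41, 168.41], [-55.51, 124.54], [10.69, 146.95], [-70.63, 250.63], [1, 178], [-165.06, 165.06]. Speed limits (degrees/s): [136.94, 136.94, 172.46, 180, 180, 180].

## Interface

Orientations are given as a 3x3 rotation matrix whose columns are the frame's x, y, z axes.
In Python, from cell import env, claw, telemetry, cams gives the robot as it stands. The module is installed in compiled form; this text tells all that it offers. Calls block until the motion is done:
- env.move_pose(position, orientation): joint-space move of the TCP to a pose.
- env.movel(position, ori=None, rate=0.15): straight line of the TCP; ori=None keeps the orientation; rate is the mean speed in m/s.
- env.move_joints(angles): joint-space move.
- claw.set_gripper(opening, newtons=None): finger opening in m; newtons is the grip in N (None keeps the last); returns when the fingers have stopped.
- env.pause(seconds).
- env.ik(position, orientation): joint angles nearest the present ones, or None.
- telemetry.get_state(): the state.
- cams.camera(name): name is "side" or "top"; returns a dict with "image" (384x512x3 uint8, blue, green, red), "camera_matrix" (3x3 intrinsics, pixels), "dist_coeffs" ([k1, k2, p1, p2, k3] as OpenCV has them; the pictures are not rectified), "camera_from_world" (4x4, takes a point from world to camera coordinates). Camera axes: x right, y up, looking along -z (the intrinsics and any distortion apply to the point x, -y, -z); pixel columns grow to the right and rows downward; lengths in m; the calibration is good to about 2 mm. A picture is of the moment at which its call begins. There is no depth.
A pose or a line that the arm cannot do raises env.IKError and nothing moves.
- env.hand_in(): hands the job in; it is judged then, once.
The state is a dict: "clock": time; "joint_positions": joint angles; "qd": joint speeds; "joint_torque": joint torques, N m; "tcp_pos": TCP position; "eef_rot": TCP orientation; "wrist_force": force on the tool from outside, world axes, zero at the start; "ft_torque": the same for the moment, N m; "finger_gap": finger opening in m; "grasp_force": force on a finger pad.
Only numpy, scipy, OpenCV 4.12 (cv2) and the standard library are available. Lean on these libraries where they do the work, as an engineer would, in place of code of your own. Each camera call takes 0.05 s, during which the arm holds its last target. There are 200 camera calls.

## Task

One of the three sealed white-and-teal cases still has a loose drill chuck in it that rattles when the case is shaken; the other two are silent. Lay the two silent cases flat, lid up, in the two recesses of the metal tray, one in each and without dropping them, and finish still holding the rattling case still and level about 20 cm above the green mat, over the middle of the mat and with its length along the yellow stripe. The program finishes while holding it; leave the other things on the table where they are.

Things in the scene. Friction and masses are not known exactly. Their poses are not given: they have to be found in the camera images.
- case_1_mid (a point): centre (half-way up) of one of three look-alike sealed cases: white box, teal lid, paper label with a blue bar, 110 mm long (x) by 60 wide (y) by 40 high (z, lid up), 0.34-0.45 kg; lies lid up on the pad at the start. One of the three, any, has a loose metal part (220 g) inside that rolls freely 40 mm either way from the middle along the length and knocks when shaken or tipped
- case_2_mid (a point): centre (half-way up) of one of three look-alike sealed cases: white box, teal lid, paper label with a blue bar, 110 mm long (x) by 60 wide (y) by 40 high (z, lid up), 0.34-0.45 kg; lies lid up on the pad at the start. The two silent ones are packed tight (under 1 mm of play). Any of the three may be the rattling one
- case_3_mid (a point): centre (half-way up) of one of three look-alike sealed cases: white box, teal lid, paper label with a blue bar, 110 mm long (x) by 60 wide (y) by 40 high (z, lid up), 0.34-0.45 kg; lies lid up on the pad at the start. Weights vary, so that weighing does not tell which one rattles
- slot_left (a point): middle of the floor of the left (+y) recess of the fixed aluminium tray (140 x 204 mm, rims 14 mm above the table). Each recess: 124 mm along its x, 74 mm along its y, teal floor 4 mm above the table, walls 10 mm high; the two are 110 mm apart along y. A case lies in it with its length along x, either way round
- slot_right (a point): middle of the floor of the right (-y) recess of the fixed aluminium tray (140 x 204 mm, rims 14 mm above the table). Each recess: 124 mm along its x, 74 mm along its y, teal floor 4 mm above the table, walls 10 mm high; the two are 110 mm apart along y. A case lies in it with its length along x, either way round
- mat_mid (a point): middle of the green hand-over mat, flat on the table (2 mm, 150 mm along its x by 130 mm), beyond the cases; its yellow stripe runs along its x. The held case points along the stripe, either way round
There are look-alikes about, which are no part of the job. What is shaped like the part that bears case_3_mid but orange is not meant. Leave any purple look-alike of the part that bears case_2_mid alone.

How it is judged:
By the outcome, as a careful person would: the job done as asked, in the order asked, and still so for the second after the job is handed in, while the arm keeps its last pose, push and grip.
It also fails if it takes over 72 s, if anything falls off the work surface, if the arm or the gripper's body presses on something with over 40 N, if the wrist force passes 120 N, or if a joint passes its speed limit or range.

## Working session

There is one attempt and no reset: what is moved stays moved. The work goes in short steps, each a Python script; the robot and the scene stay as the last script left them, time stands still between calls to the robot, and variables do not carry over. Pictures are saved under pics/ and viewed, at most 10 in all, crops included, and the job is handed in when it is done.

```bash
mkdir -p pics; python3 - <<'E'
from cell import env,claw,telemetry,cams
import cv2,numpy as np,pickle
d={}
for n in("side","top"):
    c=cams.camera(n);d[n]=c;cv2.imwrite(f"pics/{n}0.png",c["image"])
    print(n,np.round(c["camera_matrix"],1).tolist(),np.round(c["dist_coeffs"],3),np.round(c["camera_from_world"],3).tolist())
pickle.dump(d,open("d0.pkl","wb"))
s=telemetry.get_state();print(s["clock"],env.grasp_offset,s["tcp_pos"],s["eef_rot"],s["finger_gap"])
E
```

```text
side [[473.0, 0.0, 251.2], [0.0, 473.0, 185.0], [0.0, 0.0, 1.0]] [-0.089  0.     0.     0.     0.   ] [[0.969, -0.248, -0.01, -0.461], [0.186, 0.699, 0.69, -0.186], [-0.164, -0.67, 0.724, -1.588], [0.0, 0.0, 0.0, 1.0]]
top [[474.2, 0.0, 249.3], [0.0, 474.2, 194.0], [0.0, 0.0, 1.0]] [-0.014  0.     0.     0.     0.   ] [[-0.011, -1.0, -0.018, 0.104], [0.992, -0.013, 0.123, -0.53], [-0.123, -0.016, 0.992, -1.277], [0.0, 0.0, 0.0, 1.0]]
0.1 0.0187 [ 0.15048993 -0.50271743  0.21072547] [[ 9.58008570e-01  2.86739551e-01 -9.33406071e-05]
 [ 2.86739472e-01 -9.58007942e-01  1.12178261e-03]
 [ 2.32238399e-04 -1.10144179e-03 -9.99999366e-01]] 0.08819415433062884
```

View pics/side0.png

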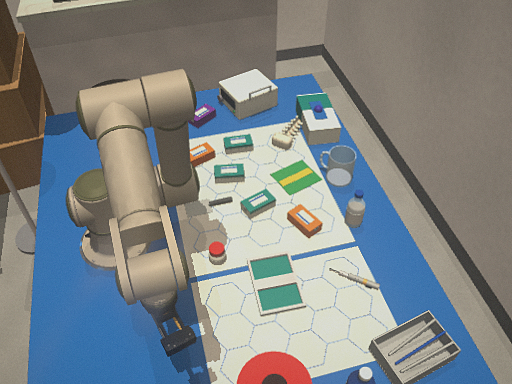

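View pics/top0.png

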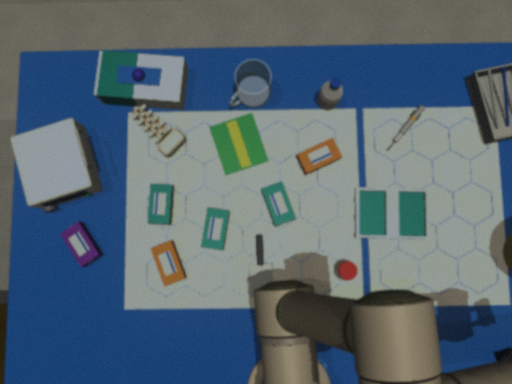

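The top view shows the three teal cases at about (160,203), (215,228) and (278,203), the mat at (238,143) with its stripe, and the tray recesses at (372,213) and (412,213). The side view shows the cases at (238,143), (229,172) and (258,202), the mat at (297,177), and the tray at (275,283). The orange and purple ones are decoys.

```bash
cat > h.py <<'E'
import cv2,numpy as np
def ray(c,uv):
    p=cv2.undistortPoints(np.float64(uv).reshape(-1,1,2),c["camera_matrix"],c["dist_coeffs"]).reshape(-1,2)
    T=c["camera_from_world"];R=T[:3,:3]
    o=-R.T@T[:3,3]; d=np.c_[p[:,0],-p[:,1],-np.ones(len(p))]@R
    return o,d/np.linalg.norm(d,axis=1)[:,None]
def plane(c,uv,z):
    o,d=ray(c,uv); return o+d*((z-o[2])/d[:,2])[:,None]
def tri(c1,u1,c2,u2):
    o1,d1=ray(c1,u1);o2,d2=ray(c2,u2);d1=d1[0];d2=d2[0]
    s=np.linalg.lstsq(np.c_[d1,-d2],o2-o1,rcond=None)[0]
    a=o1+s[0]*d1;b=o2+s[1]*d2
    return (a+b)/2,np.linalg.norm(a-b)
def blobs(img,lo,hi,amin=120,close=0):
    m=cv2.inRange(cv2.cvtColor(img,cv2.COLOR_BGR2HSV),lo,hi)
    if close:m=cv2.morphologyEx(m,cv2.MORPH_CLOSE,np.ones((close,close)))
    cs=cv2.findContours(m,cv2.RETR_EXTERNAL,cv2.CHAIN_APPROX_NONE)[0]
    return [cv2.convexHull(k) for k in cs if cv2.contourArea(k)>amin]
def cen(h):
    M=cv2.moments(h);return np.array([M["m10"],M["m01"]])/M["m00"]
def rect(c,h,z):
    P=plane(c,h.reshape(-1,2),z)[:,:2]
    (cx,cy),(w,l),a=cv2.minAreaRect(np.float32(P*1000))
    if w<l:w,l,a=l,w,a+90
    return cx/1000,cy/1000,w,l,(a+90)%180-90   # long axis angle from x
E
python3 - <<'E'
import pickle,cv2,numpy as np
from h import *
d=pickle.load(open("d0.pkl","rb"))
px={"side":[(238,137),(229,167),(258,196),(309,187),(270,266),(279,298),(297,177)],"top":[(165,187),(222,213),(281,218),(225,155),(372,213),(412,213),(240,143)]}
for n in d:
    hs=cv2.cvtColor(d[n]["image"],cv2.COLOR_BGR2HSV);print(n,[hs[v,u].tolist() for u,v in px[n]])
    for name,lo,hi in(("teal",(74,90,40),(98,255,255)),("green",(40,90,40),(73,255,255)),("yel",(20,110,80),(38,255,255))):
        for h in blobs(d[n]["image"],lo,hi,60):
            z={"teal":.04,"green":.002,"yel":.002}[name]
            print(name,cv2.contourArea(h),cen(h).round(1),np.round(rect(d[n],h,z),3))
E
```

```text
side [[86, 45, 166], [111, 75, 183], [103, 9, 195], [30, 7, 209], [82, 118, 155], [82, 127, 151], [26, 160, 221]]
teal 759.0 [279.3 296.6] [  0.467  -0.369 117.141  65.036  -2.294]
teal 649.0 [270.6 267.1] [  0.471  -0.262 116.523  64.619  -2.104]
teal 385.0 [257.6 200.3] [5.04000e-01 1.60000e-02 1.07885e+02 5.95720e+01 1.93400e+01]
teal 311.0 [228.4 169.9] [  0.437   0.191 107.049  59.908 -10.198]
teal 259.0 [237.4 140.7] [  0.508   0.342 106.059  60.947  -4.157]
teal 433.0 [313.8 101.4] [  0.887   0.509 139.171 104.246  -5.564]
green 917.0 [295.5 177. ] [6.81000e-01 1.28000e-01 1.47039e+02 1.26590e+02 1.83710e+01]
yel 209.5 [295.4 176.6] [6.82000e-01 1.28000e-01 1.39393e+02 3.14150e+01 1.78190e+01]
top [[84, 153, 107], [83, 152, 116], [83, 150, 117], [66, 142, 126], [84, 154, 109], [83, 161, 103], [31, 157, 151]]
teal 820.0 [215.  228.3] [  0.438   0.192 106.619  58.173  -9.494]
teal 1037.0 [411.6 213.4] [  0.472  -0.344 117.428  67.786  -1.054]
teal 1019.5 [372.  212.5] [  0.476  -0.236 117.7    65.567  -2.616]
teal 819.5 [159.8 203.7] [  0.508   0.344 106.856  61.312  -4.875]
teal 820.5 [278.  203.4] [5.04000e-01 1.90000e-02 1.07392e+02 5.88050e+01 1.97390e+01]
teal 1622.0 [116.9  74.3] [  0.881   0.472 141.64  100.402  -5.573]
green 2189.5 [238.4 143.6] [6.82000e-01 1.28000e-01 1.46593e+02 1.26545e+02 1.79000e+01]
yel 445.0 [238.3 143.5] [6.8200e-01 1.2800e-01 1.3722e+02 2.8240e+01 1.7642e+01]
```

```bash
python3 - <<'E'
import pickle,cv2,numpy as np
from h import *
from cell import env,claw,telemetry
d=pickle.load(open("d0.pkl","rb"));S,T=d["side"],d["top"]
def find(c,lo,hi,uv):
    return min(blobs(c["image"],lo,hi),key=lambda h:np.hypot(*(cen(h)-uv)))
teal=((74,90,40),(98,255,255));green=((40,90,40),(73,255,255))
W={}
for n,col,us,ut,z in(("A",teal,(257,200),(278,203),.04),("B",teal,(228,170),(215,228),.04),("C",teal,(237,141),(160,204),.04),
   ("L",teal,(270,267),(372,212),.004),("R",teal,(279,297),(412,213),.004),("M",green,(295,177),(238,144),.002)):
    hs,ht=find(S,*col,us),find(T,*col,ut)
    p,g=tri(S,cen(hs),T,cen(ht)); a,b=np.array(rect(S,hs,z)),np.array(rect(T,ht,z))
    print(n,"tri",p.round(4),"gap",round(g,4),"side",a.round(3),"top",b.round(3))
    W[n]=((a[:2]+b[:2])/2,(a[4]+b[4])/2)
print(W)
pickle.dump(W,open("W.pkl","wb"))
# wall tops of tray: metal rim
def R(a):
    c,s=np.cos(np.radians(a)),np.sin(np.radians(a));return np.array([[c,s,0],[s,-c,0],[0,0,-1.]])
(x,y),a=W["A"]
t=telemetry.get_state()["clock"]
env.move_pose([x,y,.16],R(a))
s=telemetry.get_state();print(s["clock"]-t,s["tcp_pos"],s["joint_positions"],s["wrist_force"],s["ft_torque"])
E
```

```text
A tri [0.504  0.019  0.0359] gap 0.0002 side [5.04000e-01 1.60000e-02 1.07885e+02 5.95720e+01 1.93400e+01] top [5.04000e-01 1.90000e-02 1.07392e+02 5.88050e+01 1.97390e+01]
B tri [0.4376 0.1923 0.0377] gap 0.0002 side [  0.437   0.191 107.049  59.908 -10.198] top [  0.438   0.192 106.619  58.173  -9.494]
C tri [0.5074 0.3449 0.037 ] gap 0.0004 side [  0.508   0.342 106.059  60.947  -4.157] top [  0.508   0.344 106.856  61.312  -4.875]
L tri [ 0.4773 -0.2436  0.0098] gap 0.001 side [  0.479  -0.239 119.927  66.507  -2.104] top [  0.479  -0.245 120.975  67.392  -2.616]
R tri [ 0.4732 -0.3533  0.011 ] gap 0.0008 side [  0.475  -0.349 120.563  66.936  -2.294] top [  0.474  -0.356 120.696  69.672  -1.054]
M tri [ 6.815e-01  1.279e-01 -6.000e-04] gap 0.0011 side [6.81000e-01 1.28000e-01 1.47039e+02 1.26590e+02 1.83710e+01] top [6.82000e-01 1.28000e-01 1.46593e+02 1.26545e+02 1.79000e+01]
{'A': (array([0.50410051, 0.01769526]), np.float64(19.539664268493652)), 'B': (array([0.43767056, 0.19133256]), np.float64(-9.846004486083984)), 'C': (array([0.50770436, 0.34278911]), np.float64(-4.516033172607422)), 'L': (array([ 0.47860248, -0.24203928]), np.float64(-2.3600196838378906)), 'R': (array([ 0.47450046, -0.35251817]), np.float64(-1.6739616394042969)), 'M': (array([0.68150101, 0.12792556]), np.float64(18.13536834716797))}
2.2582999999999998 [0.50422654 0.01700397 0.16003899] [-1.13934414e+01  1.80463235e+01  9.36513235e+01 -5.28874895e-03
  6.82922617e+01  5.91251278e+01] [-0.36018306 -0.97274685  0.64071503] [ 0.04292104 -0.03652177 -0.00871244]
```

All heights and sizes agree with the text: lids at about 0.037 m, slots 110 mm apart, and a clean mat fit. Next I grasp A and run the tilt test.

```bash
cat > g.py <<'E'
import pickle,numpy as np
from scipy.spatial.transform import Rotation as Ro
from cell import env,claw,telemetry,cams
W=pickle.load(open("W.pkl","rb"))
W["L"]=(np.array([.478,-.243]),-2.1);W["R"]=(np.array([.474,-.353]),-2.1)
def R(a,t=0):
    c,s=np.cos(np.radians(a)),np.sin(np.radians(a))
    return np.array([[c,s,0],[s,-c,0],[0,0,-1.]])@Ro.from_euler("y",t,degrees=True).as_matrix()
def st(): return telemetry.get_state()
def grasp(n):
    (x,y),a=W[n]
    if np.hypot(*(st()["tcp_pos"][:2]-[x,y]))>.005: env.move_pose([x,y,.16],R(a))
    env.movel([x,y,.015],rate=.12)
    claw.set_gripper(.04,40); s=st()
    print(n,"t",s["clock"],"gap",s["finger_gap"],"F",s["grasp_force"])
    assert .055<s["finger_gap"]<.065
    env.movel([x,y,.06],rate=.06); env.movel([x,y,.18],rate=.15)
def tilt(n):
    (x,y),a=W[n]; rows=[]
    for th in(12,3,-12,-3):
        env.move_pose([x,y,.18],R(a,th)); env.pause(.35)
        f=[];m=[]
        for _ in range(6):
            env.pause(.03);s=st();E=s["eef_rot"];f.append(E.T@s["wrist_force"]);m.append(E.T@s["ft_torque"])
        f,m=np.mean(f,0),np.mean(m,0);rows.append((th,m[1])); print(th,"F",f.round(2),"M",m.round(3))
    A=np.array([[np.sign(t),np.sin(np.radians(t)),1] for t,_ in rows])
    k=np.linalg.lstsq(A,[r[1] for r in rows],rcond=None)[0]
    print("step",k.round(3),"(rattle ~0.086) t",st()["clock"],"gap",st()["finger_gap"])
    env.move_pose([x,y,.18],R(a))
E
python3 - <<'E'
from g import *
grasp("A");tilt("A")
E
```

```text
A t 4.55 gap 0.04003971345429517 F 0.0Traceback (most recent call last):
  File "<stdin>", line 2, in <module>
  File "g.py", line 16, in grasp
    assert .055<s["finger_gap"]<.065
           ^^^^^^^^^^^^^^^^^^^^^^^^^
AssertionError
```

```bash
python3 - <<'E'
from g import *
import cv2
s=st();print(s["tcp_pos"],s["finger_gap"],s["grasp_force"],s["wrist_force"],s["clock"])
S=cams.camera("side")["image"][110:260,160:360];T=cams.camera("top")["image"][130:280,200:400]
cv2.imwrite("pics/g1.png",cv2.resize(np.vstack([S,T]),None,fx=2,fy=2,interpolation=cv2.INTER_CUBIC)[:600])
E
```

```text
[0.5041013  0.01769704 0.01500387] 0.04003971345429517 0.0 [0.53023809 0.15982419 0.14222465] 4.55
```

View pics/g1.png

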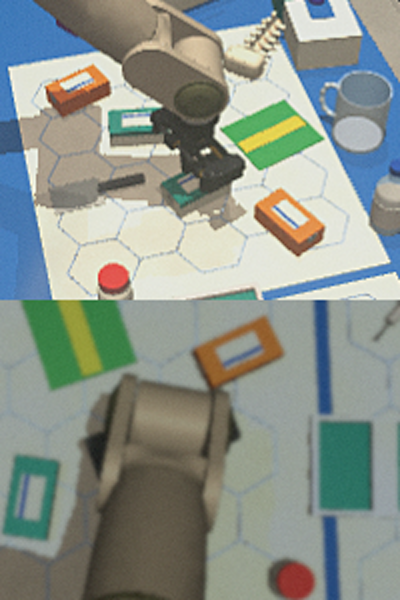

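The gripper stands at case A, but the gap reads 40 mm with no force, so nothing is held. I'll take a closer crop to see where the fingertips are.

```bash
python3 - <<'E'
from g import *
from h import *
env.pause(.2);c=cams.camera("side");s=st();print(s["finger_gap"],s["grasp_force"],s["clock"],s["joint_positions"].round(1))
def proj(c,p):
    q=c["camera_from_world"]@np.r_[p,1];q=q[:3]*[1,-1,-1]
    return cv2.projectPoints(q.reshape(1,1,3),np.zeros(3),np.zeros(3),c["camera_matrix"],c["dist_coeffs"])[0].ravel()
(x,y),a=W["A"]
E=s["eef_rot"];print(E.round(3))
img=cv2.resize(c["image"][150:240,200:320],None,fx=6,fy=6,interpolation=cv2.INTER_CUBIC)
for w in(-.03,.03):
    for z in (.015,.04): 
        q=(proj(c,np.r_[x,y,z]+w*E[:,1])-[200,150])*6; cv2.circle(img,tuple(int(v) for v in q),4,(0,0,255),1)
for w in(-.055,.055):
    q=(proj(c,np.r_[x,y,.04]+w*E[:,0])-[200,150])*6; cv2.circle(img,tuple(int(v) for v in q),4,(255,0,255),-1)
cv2.imwrite("pics/g2.png",img)
E
```

```text
0.040048882336241466 0.0 4.9 [-11.3  29.8 101.5   0.   48.7  59.1]
[[ 0.942  0.335 -0.   ]
 [ 0.335 -0.942  0.   ]
 [-0.    -0.    -1.   ]]
```

View pics/g2.png

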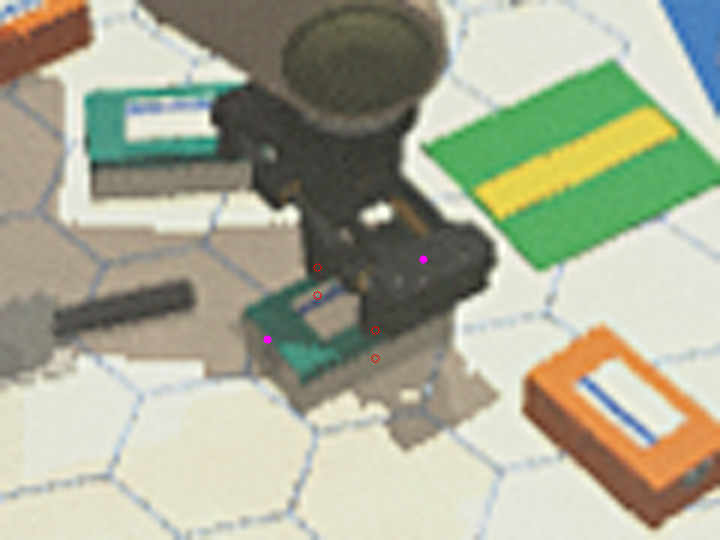

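The near finger seems to sit at lid height (about z 0.045) although the TCP reads 0.015. I'll check the fingertip height from a clear pose, turned so both fingers show.

```bash
cat >> h.py <<'E'
def proj(c,p):
    q=(c["camera_from_world"]@np.r_[p,1])[:3]*[1,-1,-1]
    return cv2.projectPoints(q.reshape(1,1,3),np.zeros(3),np.zeros(3),c["camera_matrix"],c["dist_coeffs"])[0].ravel()
E
python3 - <<'E'
from g import *
from h import *
(x,y),a=W["A"]
env.movel([x,y,.12],rate=.15)
claw.set_gripper(.088)
env.move_pose([.47,-.1,.12],R(76))
c=cams.camera("side");s=st();E=s["eef_rot"];p=s["tcp_pos"];print(s["clock"],p,s["finger_gap"])
k=proj(c,p);o=(int(k[0])-50,int(k[1])-60);print(o)
pickle.dump(c,open("tip.pkl","wb"))
img=cv2.resize(c["image"][o[1]:o[1]+90,o[0]:o[0]+110],None,fx=6,fy=6,interpolation=cv2.INTER_CUBIC)
for w in(-.044,.044):
    for z in (0,-.0187): 
        q=(proj(c,p+w*E[:,1]+z*E[:,2])-o)*6; cv2.circle(img,tuple(int(v) for v in q),4,(0,0,255),1);print(q.round())
cv2.imwrite("pics/g3.png",img)
E
```

```text
7.775 [ 0.47011162 -0.09968325  0.12001099] 0.08792605283870089
(206, 151)
[223. 364.]
[222. 341.]
[388. 362.]
[389. 339.]
```

View pics/g3.png

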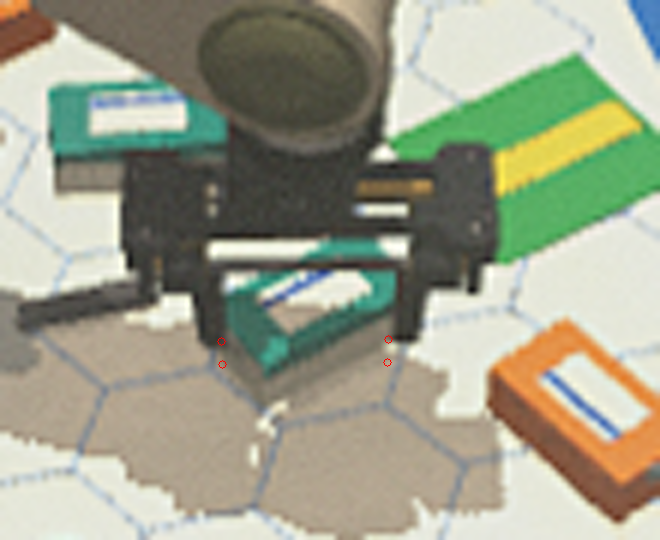

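Side crop: the fingertips end at about (210,343) and (405,340), where (223,364) and (388,362) were predicted. The real tips therefore stand at least 20 mm above the reported TCP. I'll get the exact figure with a gentle touch on the clear pad here.

```bash
python3 - <<'E'
from g import *
env.movel([.47,-.1,.002],rate=.12); env.pause(.15)
f0=np.mean([(env.pause(.02),st()["wrist_force"])[1] for _ in range(5)],0)[2]
print("f0",f0,st()["clock"])
z=.002
while z>-.04:
    z-=.0015; env.movel([.47,-.1,z],rate=.03); f=st()["wrist_force"][2]-f0
    if f>4: break
s=st();print(z,f,s["wrist_force"],s["tcp_pos"],s["clock"])
env.movel([.47,-.1,.10],rate=.15)
print(st()["clock"])
E
```

```text
f0 0.2092239699020441 9.1417
-0.028000000000000008 13.282450558063788 [-3.54756455  1.73659176 13.49167453] [ 0.4701629  -0.1000818  -0.02709674] 14.1417
15.1417
```

The touch gives contact at TCP z of about -0.027. The tips therefore sit 27 mm short of the reported TCP, and I'll correct for it.

```bash
sed -i 's/env.movel(\[x,y,.015\],rate=.12)/env.movel([x,y,.015-.027],rate=.12)/; s/if np.hypot.*: env.move_pose(\[x,y,.16\]/env.move_pose([x,y,.10]/; s/env.movel(\[x,y,.06\],rate=.06); env.movel(\[x,y,.18\],rate=.15)/env.movel([x,y,.01],rate=.06); env.movel([x,y,.15],rate=.2)/; s/\[x,y,.18\]/[x,y,.15]/' g.py
python3 - <<'E'
from g import *
grasp("A");tilt("A")
E
```

```text
A t 17.9 gap 0.05964116958747147 F 39.999671867117286
12 F [-0.92 -0.24  3.48] M [-0.009 -0.138  0.002]
3 F [-0.46  0.09  3.72] M [-0.011  0.023 -0.014]
-12 F [0.59 0.05 3.34] M [0.009 0.142 0.002]
-3 F [0.39 0.31 3.52] M [-0.007 -0.039  0.007]
step [ 0.088 -1.1   -0.003] (rattle ~0.086) t 22.7333 gap 0.0594733514334192
```

```bash
python3 - <<'E'
from g import *
(x,y),a=W["A"]
print(st()["clock"])
for th in(12,4,-4):
    env.move_pose([x,y,.15],R(a,th)); o=[]
    for _ in range(14):
        v=[]
        for _ in range(3): env.pause(.02);s=st();v.append((s["eef_rot"].T@s["ft_torque"])[1])
        o.append(np.mean(v))
    print(th,np.round(o,3))
env.move_pose([x,y,.15],R(a));s=st();print(s["clock"],s["finger_gap"],s["tcp_pos"])
E
```

```text
22.9833
12 [-0.217 -0.214 -0.187 -0.148 -0.174 -0.102 -0.113 -0.143 -0.104 -0.124
 -0.137 -0.102 -0.122 -0.137]
4 [ 0.022  0.004  0.05   0.008  0.035  0.025  0.008  0.     0.023 -0.033
  0.002 -0.002  0.01   0.004]
-4 [0.129 0.126 0.152 0.076 0.112 0.091 0.112 0.112 0.152 0.117 0.091 0.085
 0.082 0.075]
26.1917 0.05969909224719113 [0.50364604 0.01748819 0.15023976]
```

The fit step is 0.088 N m, against about 0.086 expected for the loose part. At ±3° the torque has the opposite sign to ±12°, and there is a slow decay after each tilt. All of that points to A as the rattler. I'll put A back, then take B with a short check for silence.

```bash
cat >> g.py <<'E'
def place(p,a,z):
    """lower held case level so that the tip height over its bottom (15 mm) matches floor z, then release"""
    x,y=p; env.move_pose([x,y,.05+z],R(a)); 
    f0=st()["wrist_force"][2]
    env.movel([x,y,z+.006-.012],rate=.1); env.movel([x,y,z-.012+.0007],rate=.02)
    s=st();print("down",s["tcp_pos"].round(4),"dF",s["wrist_force"][2]-f0,"gap",s["finger_gap"])
    claw.set_gripper(.088); env.movel([x,y,.10],rate=.2); print("t",st()["clock"])
E
python3 - <<'E'
from g import *
p,a=W["A"]; place(p,a,0)
grasp("B")
(x,y),a=W["B"]
for th in(12,3):
    env.move_pose([x,y,.15],R(a,th)); env.pause(.4);v=[]
    for _ in range(8): env.pause(.025);s=st();v.append((s["eef_rot"].T@s["ft_torque"])[1])
    print(th,np.mean(v).round(3),s["wrist_force"][2])
env.move_pose([x,y,.15],R(a));print(st()["clock"])
E
```

```text
down [ 0.5041  0.0177 -0.0113] dF -0.5141958362391357 gap 0.05966458750949369
t 29.0917
B t 31.5583 gap 0.05970373860690349 F 39.99961523339152
12 -0.262 -4.553012035773167
3 -0.054 -3.876196202595408
35.0083
```

B's torque is linear in tilt (-0.262 and -0.054), so B is silent. I'll place it in the right recess.

```bash
sed -i 's/\[x,y,.05+z\]/[x,y,.10]/; s/z+.006-.012\],rate=.1)/z+.006-.012],rate=.15)/' g.py
python3 - <<'E'
from g import *
from h import *
p,a=W["R"]; place(p,a,.004)
p,a=W["C"]; env.move_pose([*p,.10],R(a))
c=cams.camera("top");s=cams.camera("side")
print(st()["clock"])
v=np.hstack([cv2.resize(k,(400,400),interpolation=cv2.INTER_CUBIC) for k in(s["image"][230:330,225:325],c["image"][170:270,340:440])]);cv2.imwrite("pics/p1.png",v)
for k in(c,s):
    for h in blobs(k["image"],(74,90,40),(98,255,255)):
        q=cen(h)
        print(q.round(1),np.round(rect(k,h,.044),3))
E
```

```text
down [ 0.474  -0.353  -0.0073] dF -1.1675897112803133 gap 0.059359637964545846
t 39.5
42.075
[413.  213.5] [  0.471  -0.346 116.669  70.696  -3.226]
[372.  212.5] [  0.475  -0.236 117.465  65.376  -2.265]
[278.8 203.1] [5.05000e-01 1.80000e-02 1.07447e+02 5.84830e+01 1.95470e+01]
[116.9  74.2] [  0.88    0.471 139.513  99.921  -5.74 ]
[279.8 291.4] [  0.473  -0.354 107.007  58.932  -2.196]
[270.6 267. ] [  0.47   -0.265 116.857  64.589  -1.811]
[257.8 200.6] [5.03000e-01 1.10000e-02 1.05759e+02 5.87370e+01 1.93150e+01]
[313.9 101.4] [  0.885   0.504 137.844 103.637  -5.194]
```

View pics/p1.png

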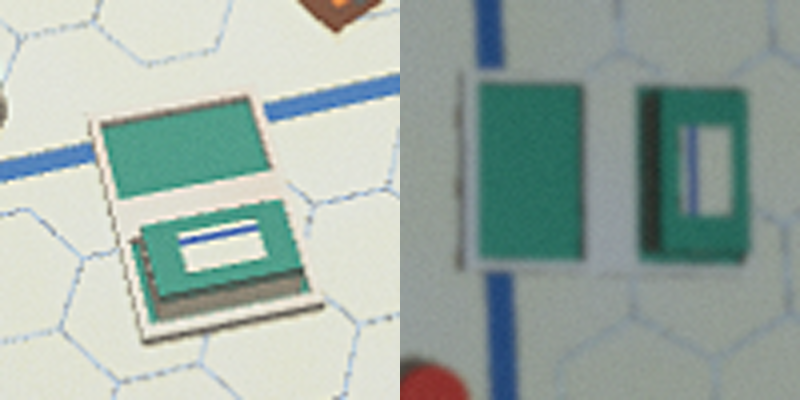

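B lies flat in the right recess: its lid is at about (695,170) in the right crop and (220,250) in the left. The left recess is free. Now C goes to the left recess, then I regrasp A.

```bash
python3 - <<'E'
from g import *
grasp("C")
p,a=W["L"]; place(p,a,.004)
grasp("A")
p,a=W["M"]
env.move_pose([*p,.205-.012],R(a)); env.pause(.3)
s=st();print(s["clock"],s["tcp_pos"],s["eef_rot"].round(3),s["finger_gap"],s["joint_positions"].round(1))
import cv2
for n in("side","top"): cv2.imwrite(f"pics/f_{n}.png",cams.camera(n)["image"])
cv2.imwrite("pics/f.png",np.hstack([cv2.resize(cv2.imread("pics/f_side.png")[80:330,170:370],(400,500)),cv2.resize(cv2.imread("pics/f_top.png")[80:280,200:440],(400,333)) if 0 else cv2.resize(cv2.imread("pics/f_top.png")[60:310,230:430],(400,500))]))
E
```

```text
C t 43.9417 gap 0.059461997191212514 F 39.994075018912554
down [ 0.478  -0.243  -0.0073] dF -0.8530237754387477 gap 0.05967657458599975
t 49.9333
A t 52.575 gap 0.05957040927028333 F 39.99994296580553
55.1 [0.68128219 0.12733063 0.19333281] [[ 0.951  0.311  0.   ]
 [ 0.311 -0.951 -0.   ]
 [ 0.     0.    -1.   ]] 0.05953209873013291 [ 0.9 41.2 52.3 -0.  86.5 72.8]
```

View pics/f.png

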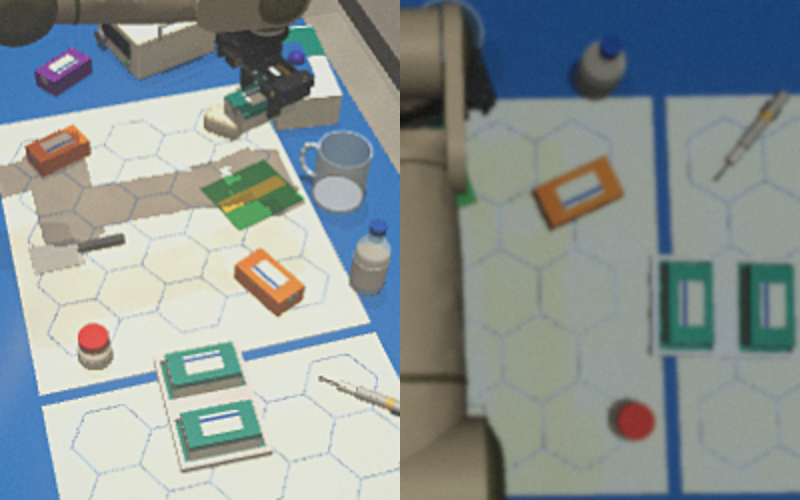

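Both silent cases lie in the recesses (left crop, about (203,367) and (218,425)), and the case in hand is level above the mat at about (265,95). I'll lower it about 1 cm, let the part settle and hand in.

```bash
python3 - <<'E'
from g import *
p,a=W["M"]
env.movel([*p,.183],R(a),rate=.05); env.pause(1.5)
s=st();print(s["clock"],s["tcp_pos"],s["finger_gap"],np.abs(s["qd"]).max())
print(env.hand_in())
E
```

```text
57.05 [0.68149706 0.12793428 0.18300024] 0.05978777238179586 0.12202090544206341
the job is handed in; nothing more can be done
None
```

The job is handed in at 57 s of the 72 s: the two silent cases lie lid up in the tray recesses, and the arm holds the rattling case (the one nearest the tray at the start) level and still about 20 cm above the middle of the green mat, along the stripe; its rattle was found by tilting, and I tested one of the other two for silence and took the third as silent by elimination.

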